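Load the marking machine, latch its guard gate and start it

TASK

Push the V-block with its clamped shaft along the machine bed, through the open gate, until it sits on the green pad, square and fully home against the steel stop bar. Then push the yellow gate shut until its brass tongue snaps in behind the strike post, and after that twist the red start switch clockwise to its stop and let it spring back. Do not tip the block, do not turn the switch while the gate is open, and leave the other things on the bench where they are.

Things in the scene. Friction and masses are not known exactly. Their poses are not given: they have to be found in the camera images.
- guard: marking machine fixed to the bench: flat grey bed 20 mm thick, 390 mm long (its x -150 to +240), 236 mm wide. Origin at bench level under the middle of the gateway; x from gateway into the machine, y left seen that way. Open-topped chamber at x 0 to 115 mm between clear side guards with yellow rims (inner faces at y +-102, tops 79 mm above the bed); green head behind, to 112 mm above the bed
- stop (a point): middle of the top front edge of the steel stop bar at the back of the chamber (x 115, y 0, z 52 mm in the machine's frame): bar 32 mm high above the bed, 130 mm wide. A thin stylus 66 mm above the bed juts 9 mm out in front of it and touches nothing
- strike (a point): top of the strike post: an upright steel pin, 8 mm diameter, 56 mm high above the bed, at x -6, y -87.5 mm in the machine's frame, beside the gate's free edge when shut
- pad (a point): centre of the green pad on the bed's top face (90, 0, 20 mm in the machine's frame); the pad is 50 x 60 mm, the block's own footprint. It has the machine's axes
- vblock: steel V-block, 50 mm (its x) by 60 mm (its y), 45 mm high at its two sides, an aluminium shaft of 28 mm diameter clamped in the V (along x, flush with the ends) under a dark strap with a blue screw, highest point 67 mm; about 0.75 kg. Origin at the centre of its underside. Starts loose on the bed before the gateway; home = origin at the pad centre, back face on the stop bar
- gate_hinge (a point): point on the gate's upright hinge axis, level with the bed's top (0, 82.5, 20 mm in the machine's frame), with the machine's axes
- gate_edge (a point): point on the gate's outer face at its free edge, 163 mm from the hinge, at mid height. Gate: yellow frame with a clear pane, 10 mm thick (outer face 2 mm outside the hinge plane), lower edge 7 mm and top 75 mm above the bed; black latch case inside it near the free edge, the tongue 45 mm above the bed
- gate (a joint): gate angle, rad: 0 = shut, flush in the gateway; at angle t the gate runs from the hinge in the direction (-sin t, -cos t) of the machine's frame, so it swings out to -x; largest 1.9. It stays where it is left (0.06 N m friction)
- tongue (a joint): how far the brass tongue at the gate's free edge is pressed in, m: 0 = out (9 mm past the edge), 0.010 = in; spring 3 N out, 6 N at 6 mm. Its inner side is sloped: as the gate shuts (from about 0.1 rad) it rides over the strike post, pressed in 6 mm (about 9 N push 120 mm from the hinge), and snaps fully out behind it below 0.01 rad; the gate then holds shut. Gate stop at 0
- switch_grip (a point): on the red start switch's upright axis, 86 mm above the bench, 8 mm under the top of its bar; axes turn with it, x along the bar. Bar 42 mm long, 14 mm thick, rising 24 mm over a disc 44 mm across, 8 mm thick. It stands on a round plate (68 mm diameter, top 56 mm above the bench) on a white control box 110 x 110 x 50 mm, fixed, left or right of the machine
- start_switch (a joint): turn of the start switch, rad, growing clockwise seen from above: 0 = rest, 1.0 = stop; a spring brings it back (0.05 N m at rest, 0.13 N m at the stop)
- oil_bottle: bystander: yellow oil bottle, 56 mm diameter, 160 mm high, red cap; origin under its centre
- round_stock: bystander: upright aluminium round, 32 mm diameter, 45 mm high, beside the bed on the bench; origin under its centre
- screwdriver: bystander: screwdriver with a red handle lying on the bench; origin under its middle
- chip_brush: bystander: chip brush lying on the bench; origin under its middle
- try_square: bystander: steel try square, stock 90 mm, blade 130 mm, lying on the bench; origin under the stock
There are look-alikes about, which are no part of the job. There is more than one size of the vblock; the one meant has the size given above.

How it is judged (in metres and radians):
On the way, in this order (a step that is already met when the one before it is completed fails the run):
1. the V-block is home on the pad, square against the stop bar (x of vblock in the frame of guard above 0.083 m and y of vblock in the frame of guard between -0.02 and 0.02 m and angle between the x axis of vblock and the x axis of guard, either way round below 0.12 rad and angle between vblock's own z axis and vertical below 0.1 rad), for 0.2 s.
2. the gate is shut with its tongue snapped out behind the strike post, the block still home (all of step 1 and value of joint gate below 0.03 rad and value of joint tongue below 0.002 m), for 0.2 s.
3. the start switch is turned to its stop with the gate latched (value of joint gate below 0.03 rad and value of joint tongue below 0.002 m and value of joint start_switch above 0.9 rad), for 0.05 s.
At the end, for the whole second after the job is handed in: V-block at rest on the pad: back within 7 mm of the stop bar, within 20 mm of the pad centre line, square within 0.12 rad, upright; gate shut (under 0.03 rad), tongue out behind the post (pressed under 2 mm); start switch, after its turn past 0.9 rad, back below 0.1 rad (all of step 2 and value of joint start_switch below 0.1 rad and linear speed of vblock below 0.02 m/s); the robot touches nothing.
It fails at once if the V-block is tipped by more than 0.35 rad (angle between vblock's own z axis and vertical above 0.35 rad).
It fails at once if the start switch is turned (past 0.3 rad) while the gate is open (value of joint start_switch above 0.3 rad and value of joint gate above 0.05 rad).
It fails at once if a bystander is moved by more than 40 mm (distance of any of oil_bottle, round_stock, screwdriver, chip_brush, try_square from where it was at the start of the episode above 0.04 m).
It also fails if it takes over 72 s, if anything falls off the work surface, if the arm or the gripper's body presses on something with over 40 N, if the wrist force passes 120 N, or if a joint passes its speed limit or range.

ROBOT

A 6-joint arm with a two-finger parallel gripper is mounted at the origin on the work surface. World frame = base frame: x ahead of the robot, y to its left, z up, the work surface at z = 0. Lengths are in mm, angles in rad, forces in N, time in s.
With the tool pointing down it reaches from about 275 to 1000 mm from the base axis. Payload 8.4 kg.
Tool frame: the origin (TCP) lies at the very end of the fingers, on their centre line; the grasp point (between the pads) lies 19 mm behind it; z points along the fingers, y is the direction in which the jaws open and shut (so a half turn about z gives the same grasp; the last joint's range is limited). The gripper opens to 85 mm and grips with 20 to 120 N. Pads are 22 mm wide; open, the fingers measure 114 mm over their backs; the gripper's body (76 mm by 85 mm) begins 54 mm behind the grasp point. The pads swing forward as they close: fully open they stand 13 mm farther back than shut.
Start: joints at [-1.207, 0.353, 1.633, -0, 1.155, -0.002], TCP at [223.559, -583.652, 231.281] pointing down, gripper open.
Joint ranges: [-2.63, 2.63], [-0.92, 2.1], [0.06, 2.66], [-1.3, 4.44], [0, 2.69], [-3.02, 3.02]. Speed limits (rad/s): [2.22, 2.22, 2.79, 3.14, 3.14, 3.14].

INTERFACE

Orientations are given as [roll, pitch, yaw] about the fixed x, y, z axes, in that order (R = Rz(yaw) Ry(pitch) Rx(roll)).
In Python, from rig import r gives the robot as it stands.
- The arm moves only by the tool move_arm, never from a script. Its argument "increments" is a list of rows, each an object of numbers: "tx", "ty", "tz": the shift along the tool's x, y, z in cm; "rx", "ry", "rz": the turn, a rotation vector about the tool's x, y, z in degrees; "gripper": the gripper's target within -1 to 1 (fully open at 1, half-way at 0, shut at -1). A call has 1 to 12 rows; each row shifts and turns the commanded pose from where the row before left it, along the tool's axes as they then stand; what a row does not reach is not made up. A row lasts 1/10 s, in which the tool goes at most 50 mm and 8.59 degrees, less where a joint would pass 70% of its speed; a pose out of reach is approached as far as the arm can. A call is refused whole if a number of a shift passes 5 or a number of a turn 8.59, either way. A call with a gripper value outside its range is refused whole. The fingers move at their own pace and stop on an object; "squeeze" is the grip in N (left out, the last holds). Time passes only in rows, so rows that do not move let the fingers close. It gives the time, the measured TCP pose, the force and the opening at its end, in the units of the state.
- r.sense(): the state, without advancing time (a new reading comes with each control period).
- r.grab_frame(name): name is "side" or "top"; returns (picture, depth): 384x512x3 uint8, red, green, blue; 384x512 float32, mm along the optical axis (not along the pixel's ray), 0 where there is no reading.
- r.camera_model(name): a dict with "fx", "fy", "cx", "cy" (pixels), "R" (3x3) and "t" (3): a world point X has camera coordinates R X + t. Camera axes: x right, y down, z forward; pixel columns grow to the right and rows downward; lengths in mm; the calibration is good to about 2 mm. A picture is of the moment at which its call begins. camera_model takes no time and is no camera call.
- r.sign_off(): hands the job in, once; it reports no verdict.
Trained networks look in the newest picture that a camera, given by its name, has taken for a name from the list of things; names that differ only in an ending like _2 or _b are one class to them, and where a whole thing is asked for, a point or a joint stands for the part that bears it (a point fixed in the world has none). Each returns a list of dicts, best first, with "confidence" (0 to 1); they miss things now and then, are a little off and sometimes report something else, mostly with a low value. They report only what shows in the picture. A call takes as long as a camera call. They do not tell look-alikes from the thing itself.
- r.cut_out(query, camera): "mask" (384x512 bool, what is visible of it) and "bbox" ([left, top, right, bottom] in pixels, round what is visible of it).
- r.place_of(query, camera): "location" ([row, column] in pixels: a listed point, or the origin of a listed thing).
The state is a dict: "clock": time; "qpos": joint angles; "qvel": joint speeds; "joint_efforts": joint torques, N m; "eef_pos": TCP position; "tcp_rot": TCP orientation; "contact_force": force on the tool from outside, world axes, zero at the start; "wrist_torque": the same for the moment, N m; "opening": opening from 0.0 (shut) to 1.0 (fully open).
Only numpy, scipy, OpenCV 4.12 (cv2) and the standard library are available. Lean on these libraries where they do the work, as an engineer would, in place of code of your own. Each camera call takes 0.05 s, during which the arm holds its last target. There are 200 camera calls.

## Working session

There is one attempt and no reset: what is moved stays moved. The work goes in short steps, Python scripts to look and compute and a tool call to move; the robot and the scene stay as the last step left them, time stands still between calls to the robot, and variables do not carry over. Pictures are saved under pics/ and viewed, about 8 in all and at most 12, crops included, and the job is handed in when it is done.

Besides the shell and the picture viewer there is one more tool, called after ">>>" as a command line: name --argument value ..., lists and objects as JSON in quotes. move_arm: Moves the arm, as the interface text tells. Its arguments: {"type":"object","properties":{"increments":{"type":"array","items":{"type":"object","properties":{"tx":{"type":"number"},"ty":{"type":"number"},"tz":{"type":"number"},"rx":{"type":"number"},"ry":{"type":"number"},"rz":{"type":"number"},"gripper":{"type":"number"}}}},"squeeze":{"type":"number"}},"required":["increments"]}

```bash
mkdir -p pics; ls; python3 - <<'E'
from rig import r
import cv2,numpy as np
s=r.sense();print(s)
ims=[]
for c in("side","top"):
    im,d=r.grab_frame(c);np.savez(f"pics/{c}0.npz",im=im,d=d)
    m=r.camera_model(c);print(c,{k:np.round(v,3).tolist() for k,v in m.items()})
    cv2.imwrite(f"pics/{c}0.png",cv2.resize(im[:,:,::-1],(800,600),interpolation=cv2.INTER_CUBIC))
    for q in("guard","stop","strike","pad","vblock","gate_hinge","gate_edge","switch_grip"):
        print(c,q,[(np.round(x["location"],1).tolist(),round(x["confidence"],2)) for x in r.place_of(q,c)])
E
```

```text
pics
{'clock': 0.0, 'qpos': array([-1.20739568e+00,  3.53657447e-01,  1.63413850e+00,  2.25880181e-05,
        1.15520887e+00, -2.40308516e-03]), 'qvel': array([-1.26518560e-03,  1.38248555e-03, -3.56551376e-06,  1.88920770e-04,
       -1.48492634e-03, -7.71976989e-04]), 'joint_efforts': array([ 4.22282437e-04, -6.05250049e+01, -3.42066979e+01, -7.34922719e-05,
        9.25684551e-03,  4.73123620e-06]), 'eef_pos': array([ 223.39581778, -583.19511342,  230.55401337]), 'tcp_rot': array([-3.14018055e+00, -2.40458749e-05,  3.65794578e-01]), 'contact_force': array([-0.19541174,  0.03472609, -0.22800967]), 'wrist_torque': array([-0.02593097, -0.02684012,  0.01622049]), 'opening': 0.9995298920319441}
side {'fx': 486.25, 'fy': 486.25, 'cx': 263.349, 'cy': 189.586, 'R': [[0.982, -0.19, -0.012], [-0.132, -0.631, -0.765], [0.138, 0.752, -0.644]], 't': [-490.306, 129.893, 1764.973]}
side guard [([204.2, 285.1], 0.71), ([129.1, 213.2], 0.54), ([209.7, 273.7], 0.28), ([192.3, 317.2], 0.24)]
side stop [([190.4, 317.7], 0.8), ([257.7, 284.4], 0.46)]
side strike [([205.4, 285.5], 0.69)]
side pad []
side vblock [([193.6, 217.3], 0.75), ([209.7, 271.3], 0.56), ([275.8, 225.7], 0.37), ([187.3, 283.8], 0.25)]
side gate_hinge [([192.3, 281.5], 0.77)]
side gate_edge [([187.2, 239.9], 0.75)]
side switch_grip [([257.0, 283.9], 0.54)]
top {'fx': 497.7, 'fy': 497.7, 'cx': 246.322, 'cy': 190.278, 'R': [[0.023, -1.0, -0.0], [-0.997, -0.023, -0.075], [0.075, 0.002, -0.997]], 't': [9.652, 503.196, 1573.323]}
top guard [([166.0, 258.2], 0.96)]
top stop [([174.8, 115.1], 0.2)]
top strike [([167.4, 286.1], 0.58)]
top pad [([138.6, 254.1], 0.62), ([215.9, 236.6], 0.58)]
top vblock [([238.8, 215.0], 0.84), ([190.6, 260.3], 0.82)]
top gate_hinge [([164.7, 231.8], 0.88)]
top gate_edge [([215.1, 234.0], 0.61)]
top switch_grip [([195.0, 364.4], 0.42)]
```

View pics/top0.png

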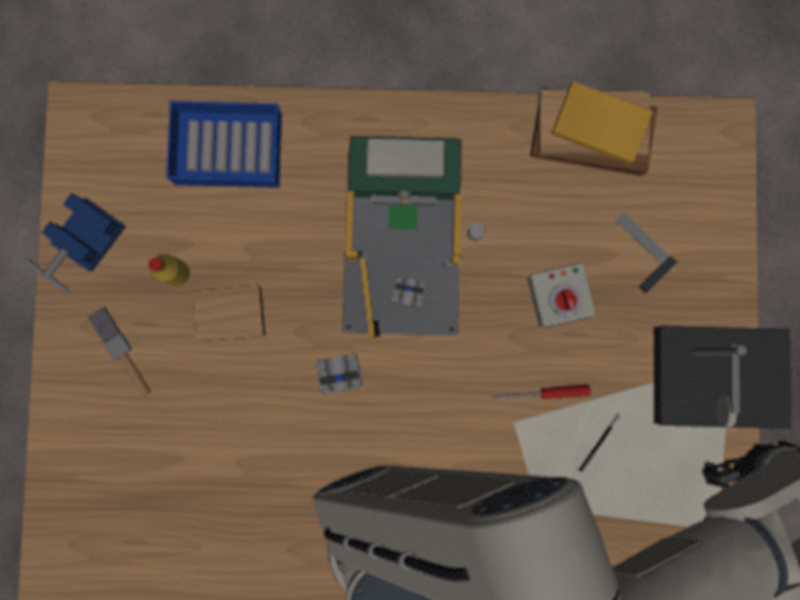

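View pics/side0.png

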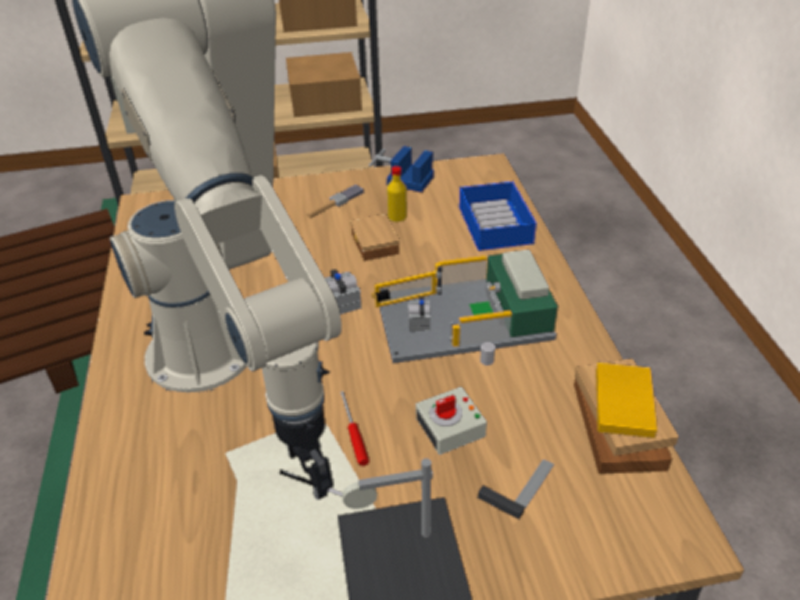

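Top view (800-px scale): the machine is centred near (404,240), its gate stands open from (362,257) to (375,335), and the small V-block is on the bed at (408,292). The larger look-alike is on the bench at (338,373), the switch at (566,300) and the round stock at (476,231). Next I measure these.

```bash
cat >h.py <<'E'
import numpy as np,cv2
from rig import r
def pts(c,d):
    m=r.camera_model(c);v,u=np.mgrid[:384,:512]
    P=np.stack([(u-m["cx"])/m["fx"]*d,(v-m["cy"])/m["fy"]*d,d],-1)-m["t"]
    return P@np.array(m["R"])   # R^T p
def ray(c,row,col,z):
    m=r.camera_model(c);R=np.array(m["R"]);k=R.T@np.array([(col-m["cx"])/m["fx"],(row-m["cy"])/m["fy"],1]);o=-R.T@np.array(m["t"])
    return o+k*(z-o[2])/k[2]
def pix(c,X):
    m=r.camera_model(c);p=np.array(m["R"])@X+m["t"];return m["cx"]+m["fx"]*p[0]/p[2],m["cy"]+m["fy"]*p[1]/p[2]
E
python3 - <<'E'
from h import *
f=np.load("pics/top0.npz");im,d=f["im"],f["d"];P=pts("top",d);hsv=cv2.cvtColor(im,cv2.COLOR_RGB2HSV)
h=P[...,2]
def reg(a,b,c_,d_):
    m=np.zeros(d.shape,bool);m[int(b/1.5625):int(d_/1.5625),int(a/1.5625):int(c_/1.5625)]=1;return m
R=reg(330,120,470,345)
bed=R&(h>12)&(d>0)
n,l,s,_=cv2.connectedComponentsWithStats(bed.astype(np.uint8));k=1+s[1:,4].argmax()
print("bed comp",s[k])
bm=(l==k)&(h<28)
print("bed z",np.median(h[bm]),h[bm].std(), "bench z",np.median(h[reg(480,420,510,460)]))
# left/right edges rows below chamber at front
rows=range(172,210);L=[];Rr=[]
for v in rows:
    c=np.where(l[v]==k)[0];L.append(ray("top",v,c.min()-.5,20));Rr.append(ray("top",v,c.max()+.5,20))
L=np.array(L);Rr=np.array(Rr)
for E in(L,Rr):
    p=np.polyfit(E[:,0],E[:,1],1);print("edge slope",p, "mid",E.mean(0))
print("width",(L-Rr)[:,1].mean())
cols=range(224,290);F=np.array([ray("top",np.where(l[:,c]==k)[0].max()+.5,c,20) for c in cols]);p=np.polyfit(F[:,1],F[:,0],1);print("front",p,F.mean(0))
# block on bed
b=reg(385,270,430,312)&(h>45);print("blk",b.sum(),P[b].mean(0),h[b].max(),cv2.minAreaRect(P[b][:,:2].astype(np.float32)))
b2=reg(310,345,370,400)&(h>25);print("blk2",b2.sum(),P[b2].mean(0),h[b2].max(),cv2.minAreaRect(P[b2][:,:2].astype(np.float32)))
y=(hsv[...,0]>18)&(hsv[...,0]<32)&(hsv[...,1]>150)&reg(350,250,385,340)&(h>60);print("gate",y.sum(),h[y].mean());print(P[y].min(0),P[y].max(0));print(cv2.fitLine(P[y][:,:2].astype(np.float32),cv2.DIST_HUBER,0,.01,.01).ravel())
rd=((hsv[...,0]<8)|(hsv[...,0]>172))&(hsv[...,1]>130)&reg(545,280,585,320);print("sw",rd.sum(),P[rd].mean(0),h[rd].max())
t=rd&(h>84);print(t.sum(),P[t].mean(0),cv2.minAreaRect(P[t][:,:2].astype(np.float32)))
bx=reg(515,250,610,340)&(h>30);print("box",cv2.minAreaRect(P[bx&(h<60)][:,:2].astype(np.float32)))
g=(hsv[...,0]>50)&(hsv[...,0]<75)&(hsv[...,1]>120)&reg(380,200,425,235);print("pad",P[g].mean(0),cv2.minAreaRect(P[g][:,:2].astype(np.float32)))
for n,z in(("gate_hinge",20),("strike",76),("switch_grip",86)):print(n,[ray("top",*x["location"],z).round(1).tolist() for x in r.place_of(n,"top")])
for n,z in(("gate_hinge",20),("strike",76),("switch_grip",86),("stop",52),("gate_edge",61)):print("side",n,[ray("side",*x["location"],z).round(1).tolist() for x in r.place_of(n,"side")])
a=im[60:260,190:400];cv2.imwrite("pics/crop0.png",cv2.resize(a[:,:,::-1],None,fx=3.8,fy=3,interpolation=cv2.INTER_CUBIC))
E
```

```text
bed comp [ 219   87   77  132 9120]
bed z 19.237616542251892 3.371833857514634 bench z -0.9246058577957399
edge slope [5.93523474e-03 1.03760287e+02] mid [500.08758571 106.72842425  20.        ]
edge slope [-2.15682744e-02 -1.17327348e+02] mid [ 505.59847653 -128.23223461   20.        ]
width 234.9606588563005
front [-1.45933626e-02  4.27759307e+02] [427.94508986 -12.73066885  20.        ]
blk 317 [509.56866822 -23.9414524   88.77501955] 1606.5058103841343 ((458.67327880859375, -17.36176300048828), (59.958473205566406, 157.9777069091797), 81.8096694946289)
blk2 581 [347.24208306 108.66332589  77.51025963] 1606.5058103841343 ((352.7680969238281, 82.2703628540039), (67.42505645751953, 138.28030395507812), 12.059425354003906)
gate 132 105.16738565366349
[383.99471799  18.2412321   62.94374533] [ 588.5117274    92.89136198 1606.50581038]
[9.8241270e-01 1.8672240e-01 4.8955670e+02 5.6004772e+01]
sw 110 [ 502.28820858 -330.71345363   90.01065851] 1606.5058103841343
44 [ 502.93086748 -328.20354538  126.95979795] ((437.24285888671875, -166.38052368164062), (34.42574691772461, 382.7495422363281), 21.228029251098633)
box ((514.1306762695312, -335.3204040527344), (111.33572387695312, 111.85183715820312), 14.497906684875488)
pad [669.97814646 -10.25182053  19.71167658] ((670.6768188476562, -10.736120223999023), (43.75516891479492, 48.574649810791016), 1.3407946825027466)
gate_hinge [[583.9, 70.0, 20.0]]
strike [[572.4, -100.0, 76.0]]
switch_grip [[491.8, -340.4, 86.0]]
side gate_hinge [[579.2, 44.1, 20.0]]
side strike [[562.4, -92.7, 76.0]]
side switch_grip [[500.6, -338.1, 86.0]]
side stop [[705.7, -9.5, 52.0], [508.8, -311.6, 52.0]]
side gate_edge [[421.7, 58.0, 61.0]]
```

```bash
python3 - <<'E'
from h import *
f=np.load("pics/top0.npz");im,d=f["im"],f["d"];P=pts("top",d);hsv=cv2.cvtColor(im,cv2.COLOR_RGB2HSV)
h=np.where(d>0,P[...,2],-99)
def reg(a,b,c_,d_):
    m=np.zeros(d.shape,bool);m[int(b/1.5625):int(d_/1.5625),int(a/1.5625):int(c_/1.5625)]=1;return m
R=lambda m:cv2.minAreaRect(P[m][:,:2].astype(np.float32))
ok=(h>-50)&(h<200)
b=reg(388,270,430,312)&(h>35)&ok;print("blk",b.sum(),P[b].mean(0),np.percentile(h[b],[5,50,98]),R(b))
b2=reg(310,345,370,400)&(h>20)&ok;print("blk2",b2.sum(),P[b2].mean(0),np.percentile(h[b2],98),R(b2))
y=(hsv[...,0]>18)&(hsv[...,0]<32)&(hsv[...,1]>130)&reg(355,250,385,340)&(h>80)&ok;print("gate",y.sum(),h[y].mean(),P[y].min(0),P[y].max(0),cv2.fitLine(P[y][:,:2].astype(np.float32),cv2.DIST_HUBER,0,.01,.01).ravel())
rd=((hsv[...,0]<8)|(hsv[...,0]>172))&(hsv[...,1]>130)&reg(545,280,585,320)&ok;print("sw",rd.sum(),P[rd].mean(0),np.percentile(h[rd],[5,50,98]))
t=rd&(h>82);print(t.sum(),P[t].mean(0),R(t))
for n in("vblock",):
  for x in r.cut_out(n,"top"):
    m=x["mask"];mm=m&ok;print(n,x["confidence"],x["bbox"],m.sum(),P[mm].mean(0),R(mm))
bl=(hsv[...,0]>100)&(hsv[...,0]<130)&(hsv[...,1]>100)&reg(388,270,430,312);print("blue",bl.sum(),P[bl&ok].mean(0))
E
```

```text
blk 317 [510.88183883 -24.41037124  69.00368013] [56.14071964 68.54182934 86.36357207] ((511.7176818847656, -24.393455505371094), (59.91415786743164, 50.379520416259766), 80.32040405273438)
blk2 578 [347.05192183 109.23415438  66.83045804] 88.23265832277282 ((346.79620361328125, 110.22332763671875), (67.42505645751953, 81.11275482177734), 12.059425354003906)
gate 142 94.55792834155376 [421.3468679   41.72791283  83.64255964] [584.68129597  82.30373857 105.00400419] [9.8743570e-01 1.5802146e-01 4.9511163e+02 5.6678032e+01]
sw 109 [ 503.37346997 -333.91487277   76.09785895] [58.70499598 70.94177141 97.8986892 ]
45 [ 505.55821276 -336.07948617   92.11697205] ((503.416748046875, -338.3346252441406), (34.77592468261719, 14.754525184631348), 15.575882911682129)
vblock 0.76 [249.8, 178.3, 271.4, 201.5] 347 [509.46082714 -25.50416348  65.09312686] ((512.5888061523438, -26.90256118774414), (63.471923828125, 59.000003814697266), 81.92888641357422)
vblock 0.67 [232.7, 165.3, 244.7, 219.8] 257 [488.32178213  53.27783328  82.80299883] ((498.45440673828125, 52.04857635498047), (166.8146514892578, 23.368988037109375), 8.32227611541748)
vblock 0.58 [203.7, 226.2, 231.9, 249.7] 580 [346.54087257 109.03078691  66.09254059] ((344.6727294921875, 112.83241271972656), (70.38334655761719, 87.04342651367188), 11.78683853149414)
blue 10 [518.34651476 -24.80347156  84.2891143 ]
```

View pics/crop0.png

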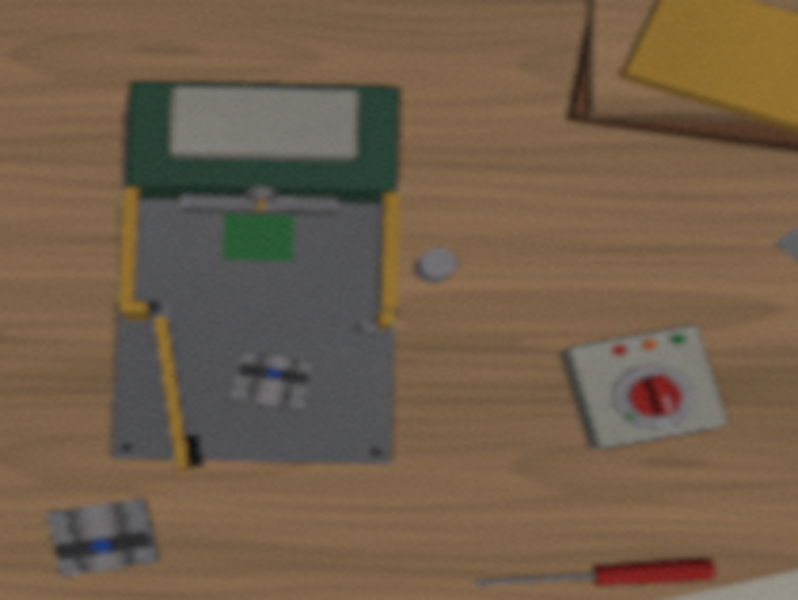

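The small block measures 60 x 50 mm at (512,-24), yaw about -0.17. The machine origin is about (579,-10.5) with yaw near 0, and the gate is at about 1.41 rad. The switch is at about (503,-338) with its bar at about 15°. My plan is to straddle the block with the fingers, tool leaned back 15°, and slide it home.

```bash
cat >plan.py <<'E'
import sys,json,numpy as np
from scipy.spatial.transform import Rotation as Ro
from rig import r
def rot(yaw,tilt): # deg; tilt>0 leans the body back along -tool x
    return Ro.from_euler("xyz",[np.pi,0,np.deg2rad(yaw)])*Ro.from_euler("y",tilt,degrees=True)
def plan(wps,start=None):
    """wps: (x,y,z,yaw,tilt,n rows); start (pos,rot) or measured"""
    s=r.sense();p,R=(s["eef_pos"],Ro.from_euler("xyz",s["tcp_rot"])) if start is None else start
    for x,y,z,yaw,tilt,n in wps:
        q=np.array([x,y,z]);T=rot(yaw,tilt);dr=(R.inv()*T).as_rotvec(degrees=True)/n
        step=Ro.from_rotvec(dr,degrees=True)
        for i in range(n):
            t=R.inv().apply((q-p)/(n-i))/10;p0=p
            row=dict(zip(("tx","ty","tz","rx","ry","rz"),[round(float(v),2) for v in [*t,*dr]]));row={k:v for k,v in row.items() if abs(v)>.005}
            print(json.dumps(row)); p=p+R.apply([row.get(k,0)*10 for k in("tx","ty","tz")]);R=R*step
        print("--",np.round(p,1))
    return p,R
if __name__=="__main__":plan([tuple(map(float,a.split(",")[:-1]))+(int(a.split(",")[-1]),) for a in sys.argv[1:]])
E
python3 plan.py 240,-430,260,20,0,4 504,-23,220,-9.7,15,12
```

```text
{"tx": 1.76, "ty": -3.44, "tz": -0.72, "rz": 0.24}
{"tx": 1.74, "ty": -3.45, "tz": -0.72, "rz": 0.24}
{"tx": 1.73, "ty": -3.45, "tz": -0.72, "rz": 0.24}
{"tx": 1.72, "ty": -3.46, "tz": -0.71, "rz": 0.24}
-- [ 240.1 -430.   260. ]
{"tx": 3.23, "ty": -2.43, "tz": 0.33, "rx": -0.32, "ry": 1.22, "rz": 2.46}
{"tx": 3.11, "ty": -2.57, "tz": 0.39, "rx": -0.32, "ry": 1.22, "rz": 2.46}
{"tx": 2.99, "ty": -2.71, "tz": 0.44, "rx": -0.32, "ry": 1.22, "rz": 2.46}
{"tx": 2.86, "ty": -2.84, "tz": 0.48, "rx": -0.32, "ry": 1.22, "rz": 2.46}
{"tx": 2.73, "ty": -2.96, "tz": 0.53, "rx": -0.32, "ry": 1.22, "rz": 2.46}
{"tx": 2.58, "ty": -3.07, "tz": 0.57, "rx": -0.32, "ry": 1.22, "rz": 2.46}
{"tx": 2.44, "ty": -3.19, "tz": 0.6, "rx": -0.32, "ry": 1.22, "rz": 2.46}
{"tx": 2.28, "ty": -3.29, "tz": 0.63, "rx": -0.32, "ry": 1.22, "rz": 2.46}
{"tx": 2.13, "ty": -3.39, "tz": 0.66, "rx": -0.32, "ry": 1.22, "rz": 2.46}
{"tx": 1.97, "ty": -3.48, "tz": 0.69, "rx": -0.32, "ry": 1.22, "rz": 2.46}
{"tx": 1.8, "ty": -3.56, "tz": 0.7, "rx": -0.32, "ry": 1.22, "rz": 2.46}
{"tx": 1.62, "ty": -3.65, "tz": 0.72, "rx": -0.32, "ry": 1.22, "rz": 2.46}
-- [503.9 -22.9 220. ]
```

>>> move_arm --increments '[{"tx": 1.75, "ty": -3.45, "tz": -0.7}, {"tx": 1.75, "ty": -3.45, "tz": -0.7}, {"tx": 1.75, "ty": -3.45, "tz": -0.7}, {"tx": 1.75, "ty": -3.45, "tz": -0.7, "gripper": 1}]'

```text
invalid input
```

>>> move_arm --increments '[{"tx": 3.2, "ty": -2.4, "tz": 0.3, "rx": -0.32, "ry": 1.22, "rz": 2.46}, {"tx": 3.1, "ty": -2.6, "tz": 0.4, "rx": -0.32, "ry": 1.22, "rz": 2.46}, {"tx": 3.0, "ty": -2.7, "tz": 0.4, "rx": -0.32, "ry": 1.22, "rz": 2.46}, {"tx": 2.9, "ty": -2.8, "tz": 0.5, "rx": -0.32, "ry": 1.22, "rz": 2.46}, {"tx": 2.7, "ty": -3.0, "tz": 0.5, "rx": -0.32, "ry": 1.22, "rz": 2.46}, {"tx": 2.6, "ty": -3.1, "tz": 0.6, "rx": -0.32, "ry": 1.22, "rz": 2.46}, {"tx": 2.4, "ty": -3.2, "tz": 0.6, "rx": -0.32, "ry": 1.22, "rz": 2.46}, {"tx": 2.3, "ty": -3.3, "tz": 0.6, "rx": -0.32, "ry": 1.22, "rz": 2.46}, {"tx": 2.1, "ty": -3.4, "tz": 0.7, "rx": -0.32, "ry": 1.22, "rz": 2.46}, {"tx": 2.0, "ty": -3.5, "tz": 0.7, "rx": -0.32, "ry": 1.22, "rz": 2.46}, {"tx": 1.8, "ty": -3.6, "tz": 0.7, "rx": -0.32, "ry": 1.22, "rz": 2.46}, {"tx": 1.6, "ty": -3.6, "tz": 0.7, "rx": -0.32, "ry": 1.22, "rz": 2.46}]'

```text
invalid input
```

```bash
python3 -c "
from rig import r;print(r.sense())"; python3 plan.py 504,-23,110,-9.7,15,4 504,-23,34,-9.7,15,5
```

```text
{'clock': 1.35, 'qpos': array([-1.20741063e+00,  3.53037588e-01,  1.63341764e+00,  1.78737236e-06,
        1.15522551e+00, -2.37660100e-03]), 'qvel': array([-1.58371466e-03, -9.14128746e-04,  2.73377105e-04,  1.48206424e-04,
       -2.48376051e-04, -7.21055573e-05]), 'joint_efforts': array([-1.17072126e-03, -6.05174589e+01, -3.42438841e+01, -1.17307764e-04,
        1.13430135e-03, -9.12355461e-06]), 'eef_pos': array([ 223.54561557, -583.63363991,  231.2499161 ]), 'tcp_rot': array([-3.14150458e+00, -1.84450932e-06,  3.65761579e-01]), 'contact_force': array([-0.31819036,  0.17268998, -0.81841574]), 'wrist_torque': array([-0.03453477,  0.00917375, -0.0001886 ]), 'opening': 0.9990953929535811}
{"tx": 11.56, "ty": -10.58, "tz": 3.03, "rx": -1.0, "ry": 3.66, "rz": 7.62}
{"tx": 9.84, "ty": -12.06, "tz": 3.52, "rx": -1.0, "ry": 3.66, "rz": 7.62}
{"tx": 7.92, "ty": -13.31, "tz": 3.86, "rx": -1.0, "ry": 3.66, "rz": 7.62}
{"tx": 5.82, "ty": -14.3, "tz": 4.06, "rx": -1.0, "ry": 3.66, "rz": 7.62}
-- [504. -23. 110.]
{"tx": -0.39, "tz": 1.47}
{"tx": -0.39, "tz": 1.47}
{"tx": -0.4, "tz": 1.47}
{"tx": -0.39, "tz": 1.47}
{"tx": -0.4, "tz": 1.47}
-- [504. -23.  34.]
```

Both calls were refused, so I'll try one row with all the keys and a squeeze value.

>>> move_arm --increments '[{"tx": 1.75, "ty": -3.45, "tz": -0.7, "rx": 0, "ry": 0, "rz": 0, "gripper": 1}]' --squeeze 30

```text
clock: 1.45
eef_pos: [227.4, -547.5, 237.4]
tcp_rot: [3.141, 0.001, 0.364]
contact_force: [0.5, -0.1, 1.0]
opening: 1.001
```

>>> move_arm --increments '[{"tx": 1.75, "ty": -3.45, "tz": -0.7, "rx": 0, "ry": 0, "rz": 0, "gripper": 1}, {"tx": 1.75, "ty": -3.45, "tz": -0.7, "rx": 0, "ry": 0, "rz": 0, "gripper": 1}, {"tx": 1.75, "ty": -3.45, "tz": -0.7, "rx": 0, "ry": 0, "rz": 0, "gripper": 1}]'

```text
clock: 1.75
eef_pos: [239.5, -428.3, 259.4]
tcp_rot: [-3.142, -0.0, 0.365]
contact_force: [0.3, -0.3, 1.2]
opening: 1.0
```

>>> move_arm --increments '[{"tx": 3.2, "ty": -2.4, "tz": 0.3, "rx": -0.32, "ry": 1.22, "rz": 2.46, "gripper": 1}, {"tx": 3.1, "ty": -2.6, "tz": 0.4, "rx": -0.32, "ry": 1.22, "rz": 2.46, "gripper": 1}, {"tx": 3.0, "ty": -2.7, "tz": 0.4, "rx": -0.32, "ry": 1.22, "rz": 2.46, "gripper": 1}, {"tx": 2.9, "ty": -2.8, "tz": 0.5, "rx": -0.32, "ry": 1.22, "rz": 2.46, "gripper": 1}, {"tx": 2.7, "ty": -3.0, "tz": 0.5, "rx": -0.32, "ry": 1.22, "rz": 2.46, "gripper": 1}, {"tx": 2.6, "ty": -3.1, "tz": 0.6, "rx": -0.32, "ry": 1.22, "rz": 2.46, "gripper": 1}, {"tx": 2.4, "ty": -3.2, "tz": 0.6, "rx": -0.32, "ry": 1.22, "rz": 2.46, "gripper": 1}, {"tx": 2.3, "ty": -3.3, "tz": 0.6, "rx": -0.32, "ry": 1.22, "rz": 2.46, "gripper": 1}, {"tx": 2.1, "ty": -3.4, "tz": 0.7, "rx": -0.32, "ry": 1.22, "rz": 2.46, "gripper": 1}, {"tx": 2.0, "ty": -3.5, "tz": 0.7, "rx": -0.32, "ry": 1.22, "rz": 2.46, "gripper": 1}, {"tx": 1.8, "ty": -3.6, "tz": 0.7, "rx": -0.32, "ry": 1.22, "rz": 2.46, "gripper": 1}, {"tx": 1.6, "ty": -3.6, "tz": 0.7, "rx": -0.32, "ry": 1.22, "rz": 2.46, "gripper": 1}]'

```text
clock: 2.95
eef_pos: [497.0, -16.0, 220.1]
tcp_rot: [-3.14, -0.263, -0.154]
contact_force: [0.9, -2.8, -0.2]
opening: 0.996
```

```bash
python3 plan.py 504,-23,110,-9.7,15,4 504,-23,34,-9.7,15,6
```

```text
{"tx": -0.52, "ty": 0.15, "tz": 2.71, "rx": -0.08, "ry": -0.02, "rz": 0.21}
{"tx": -0.52, "ty": 0.15, "tz": 2.71, "rx": -0.08, "ry": -0.02, "rz": 0.21}
{"tx": -0.52, "ty": 0.14, "tz": 2.71, "rx": -0.08, "ry": -0.02, "rz": 0.21}
{"tx": -0.52, "ty": 0.15, "tz": 2.71, "rx": -0.08, "ry": -0.02, "rz": 0.21}
-- [504. -23. 110.]
{"tx": -0.33, "tz": 1.22}
{"tx": -0.33, "tz": 1.22}
{"tx": -0.33, "tz": 1.22}
{"tx": -0.33, "tz": 1.23}
{"tx": -0.32, "tz": 1.22}
{"tx": -0.33, "tz": 1.23}
-- [504. -23.  34.]
```

>>> move_arm --increments '[{"tx": -0.5, "ty": 0.15, "tz": 2.7, "rx": 0, "ry": 0, "rz": 0.2, "gripper": 1}, {"tx": -0.5, "ty": 0.15, "tz": 2.7, "rx": 0, "ry": 0, "rz": 0.2, "gripper": 1}, {"tx": -0.5, "ty": 0.15, "tz": 2.7, "rx": 0, "ry": 0, "rz": 0.2, "gripper": 1}, {"tx": -0.5, "ty": 0.15, "tz": 2.7, "rx": 0, "ry": 0, "rz": 0.2, "gripper": 1}, {"tx": 0, "ty": 0, "tz": 0, "rx": 0, "ry": 0, "rz": 0, "gripper": 1}]'

```text
clock: 3.45
eef_pos: [501.5, -24.7, 107.3]
tcp_rot: [-3.138, -0.255, -0.167]
contact_force: [-0.1, -0.5, -0.2]
opening: 0.996
```

```bash
python3 - <<'E'
from h import *
for c in("top","side"):
    im,d=r.grab_frame(c);np.savez(f"pics/{c}1.npz",im=im,d=d)
    a=im[100:260,190:400]
    if c=="side":cv2.imwrite("pics/s1.png",cv2.resize(a[:,:,::-1],None,fx=3.8,fy=3.7,interpolation=cv2.INTER_CUBIC))
E
python3 plan.py 504,-23,32,-9.7,15,6
```

```text
{"tx": -0.33, "ty": -0.03, "tz": 1.26, "rx": -0.05, "ry": 0.02, "rz": 0.02}
{"tx": -0.34, "ty": -0.03, "tz": 1.26, "rx": -0.05, "ry": 0.02, "rz": 0.02}
{"tx": -0.33, "ty": -0.02, "tz": 1.26, "rx": -0.05, "ry": 0.02, "rz": 0.02}
{"tx": -0.34, "ty": -0.03, "tz": 1.27, "rx": -0.05, "ry": 0.02, "rz": 0.02}
{"tx": -0.34, "ty": -0.03, "tz": 1.26, "rx": -0.05, "ry": 0.02, "rz": 0.02}
{"tx": -0.33, "ty": -0.02, "tz": 1.27, "rx": -0.05, "ry": 0.02, "rz": 0.02}
-- [504. -23.  32.]
```

View pics/s1.png

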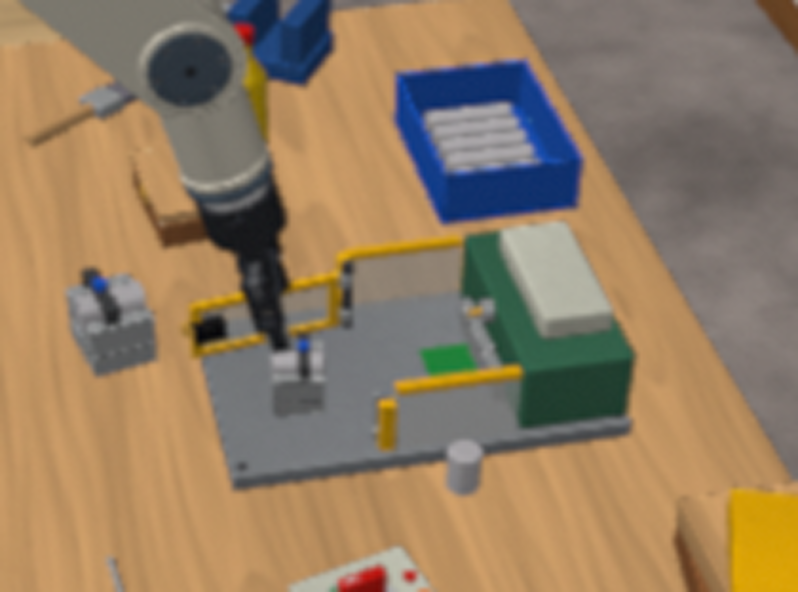

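```bash
python3 - <<'E'
from h import *
from scipy.spatial.transform import Rotation as Ro
s=r.sense();R=Ro.from_euler("xyz",s["tcp_rot"]);p=s["eef_pos"]
for o in([0,0,0],[0,42,-13],[0,-42,-13],[0,0,-73]):
    X=p+R.apply(o);u,v=pix("side",X);print(o,X.round(),round((u-190)*3.8),round((v-100)*3.7))
for X in([511.7,-24.4,87],[511.7,-24.4,20]):
    u,v=pix("side",np.array(X));print(X,round((u-190)*3.8),round((v-100)*3.7))
# gripper points above the block
f=np.load("pics/top1.npz");P=pts("top",f["d"]);f=np.load("pics/side1.npz");Q=pts("side",f["d"])
m=(Q[...,2]>95)&(Q[...,2]<175)&(abs(Q[...,0]-490)<70)&(Q[...,1]>-120)&(Q[...,1]<42)&(f["d"]>0)
print(m.sum());q=R.inv().apply(Q[m]-p);print(np.percentile(q,[2,25,50,75,98],axis=0).round())
E
```

```text
[0, 0, 0] [504. -25. 110.] 287 326
[0, 42, -13] [493. -66. 123.] 284 345
[0, -42, -13] [507.  17. 123.] 282 289
[0, 0, -73] [485. -22. 181.] 265 269
[511.7, -24.4, 87] 295 343
[511.7, -24.4, 20] 296 394
86
[[-79. -54. -68.]
 [ -7. -37. -60.]
 [  1.  53. -34.]
 [  6.  59. -21.]
 [ 10.  75.  -8.]]
```

The near finger tip shows at crop (280,345), which matches the predicted (284,345), and the block agrees with its measured pose. I'll lower the tool.

>>> move_arm --increments '[{"tx": -0.35, "ty": 0, "tz": 1.3, "rx": 0, "ry": 0, "rz": 0, "gripper": 1}, {"tx": -0.35, "ty": 0, "tz": 1.3, "rx": 0, "ry": 0, "rz": 0, "gripper": 1}, {"tx": -0.35, "ty": 0, "tz": 1.3, "rx": 0, "ry": 0, "rz": 0, "gripper": 1}, {"tx": -0.35, "ty": 0, "tz": 1.3, "rx": 0, "ry": 0, "rz": 0, "gripper": 1}, {"tx": -0.35, "ty": 0, "tz": 1.3, "rx": 0, "ry": 0, "rz": 0, "gripper": 1}, {"tx": -0.35, "ty": 0, "tz": 1.3, "rx": 0, "ry": 0, "rz": 0, "gripper": 1}, {"tx": 0, "ty": 0, "tz": 0, "rx": 0, "ry": 0, "rz": 0, "gripper": 1}]'

```text
clock: 4.25
eef_pos: [504.1, -24.5, 30.0]
tcp_rot: [-3.137, -0.262, -0.167]
contact_force: [-0.2, 0.8, 0.2]
opening: 1.004
```

>>> move_arm --increments '[{"tx": 0, "ty": 0, "tz": 0, "rx": 0, "ry": 0, "rz": 0, "gripper": -1}, {"tx": 0, "ty": 0, "tz": 0, "rx": 0, "ry": 0, "rz": 0, "gripper": -1}, {"tx": 0, "ty": 0, "tz": 0, "rx": 0, "ry": 0, "rz": 0, "gripper": -1}, {"tx": 0, "ty": 0, "tz": 0, "rx": 0, "ry": 0, "rz": 0, "gripper": -1}, {"tx": 0, "ty": 0, "tz": 0, "rx": 0, "ry": 0, "rz": 0, "gripper": -1}]' --squeeze 25

```text
clock: 4.75
eef_pos: [504.9, -24.3, 31.1]
tcp_rot: [-3.137, -0.264, -0.167]
contact_force: [-1.8, 2.6, 6.8]
opening: 0.7
```

```bash
python3 plan.py 545,-15,32,0,15,4 655,-10,32,0,15,8
```

```text
{"tx": 0.92, "ty": -0.4, "tz": 0.23, "rx": 0.55, "ry": -0.04, "rz": -2.31}
{"tx": 0.94, "ty": -0.35, "tz": 0.23, "rx": 0.55, "ry": -0.04, "rz": -2.31}
{"tx": 0.95, "ty": -0.32, "tz": 0.23, "rx": 0.55, "ry": -0.04, "rz": -2.31}
{"tx": 0.97, "ty": -0.27, "tz": 0.24, "rx": 0.55, "ry": -0.04, "rz": -2.31}
-- [545. -15.  32.]
{"tx": 1.33, "ty": -0.06, "tz": 0.36}
{"tx": 1.33, "ty": -0.06, "tz": 0.35}
{"tx": 1.33, "ty": -0.06, "tz": 0.36}
{"tx": 1.33, "ty": -0.06, "tz": 0.35}
{"tx": 1.33, "ty": -0.07, "tz": 0.36}
{"tx": 1.33, "ty": -0.06, "tz": 0.35}
{"tx": 1.32, "ty": -0.07, "tz": 0.36}
{"tx": 1.33, "ty": -0.06, "tz": 0.35}
-- [655. -10.  32.]
```

Opening 0.70 is about 60 mm, so it is the right block and it is gripped.

>>> move_arm --increments '[{"tx": 0.9, "ty": -0.4, "tz": 0.23, "rx": 0.55, "ry": 0, "rz": -2.3, "gripper": -1}, {"tx": 0.95, "ty": -0.35, "tz": 0.23, "rx": 0.55, "ry": 0, "rz": -2.3, "gripper": -1}, {"tx": 0.95, "ty": -0.3, "tz": 0.23, "rx": 0.55, "ry": 0, "rz": -2.3, "gripper": -1}, {"tx": 0.95, "ty": -0.3, "tz": 0.23, "rx": 0.55, "ry": 0, "rz": -2.3, "gripper": -1}, {"tx": 1.3, "ty": -0.05, "tz": 0.35, "rx": 0, "ry": 0, "rz": 0, "gripper": -1}, {"tx": 1.3, "ty": -0.05, "tz": 0.35, "rx": 0, "ry": 0, "rz": 0, "gripper": -1}, {"tx": 1.3, "ty": -0.05, "tz": 0.35, "rx": 0, "ry": 0, "rz": 0, "gripper": -1}, {"tx": 1.3, "ty": -0.05, "tz": 0.35, "rx": 0, "ry": 0, "rz": 0, "gripper": -1}, {"tx": 1.3, "ty": -0.05, "tz": 0.35, "rx": 0, "ry": 0, "rz": 0, "gripper": -1}, {"tx": 1.3, "ty": -0.05, "tz": 0.35, "rx": 0, "ry": 0, "rz": 0, "gripper": -1}, {"tx": 0, "ty": 0, "tz": 0, "rx": 0, "ry": 0, "rz": 0, "gripper": -1}]'

```text
clock: 5.85
eef_pos: [626.6, -12.0, 30.8]
tcp_rot: [3.141, -0.264, -0.001]
contact_force: [-0.1, -0.3, -8.5]
opening: 0.698
```

```bash
python3 - <<'E'
from h import *
for c in("top","side"):
    im,d=r.grab_frame(c);np.savez(f"pics/{c}2.npz",im=im,d=d)
T=np.load("pics/top2.npz")["im"][80:220,190:340];S=np.load("pics/side2.npz")["im"][110:250,225:375]
cv2.imwrite("pics/c2.png",cv2.resize(np.hstack([T,S])[:,:,::-1],None,fx=2.66,fy=4,interpolation=cv2.INTER_CUBIC) if 0 else cv2.resize(np.hstack([T,S])[:,:,::-1],None,fx=2.66,fy=2.66,interpolation=cv2.INTER_CUBIC))
E
python3 plan.py 660,-10,31,0,15,5
```

```text
{"tx": 0.67, "ty": -0.04, "tz": 0.18, "ry": -0.02, "rz": -0.01}
{"tx": 0.67, "ty": -0.04, "tz": 0.17, "ry": -0.02, "rz": -0.01}
{"tx": 0.66, "ty": -0.04, "tz": 0.18, "ry": -0.02, "rz": -0.01}
{"tx": 0.67, "ty": -0.04, "tz": 0.17, "ry": -0.02, "rz": -0.01}
{"tx": 0.66, "ty": -0.04, "tz": 0.17, "ry": -0.02, "rz": -0.01}
-- [660. -10.  31.]
```

View pics/c2.png

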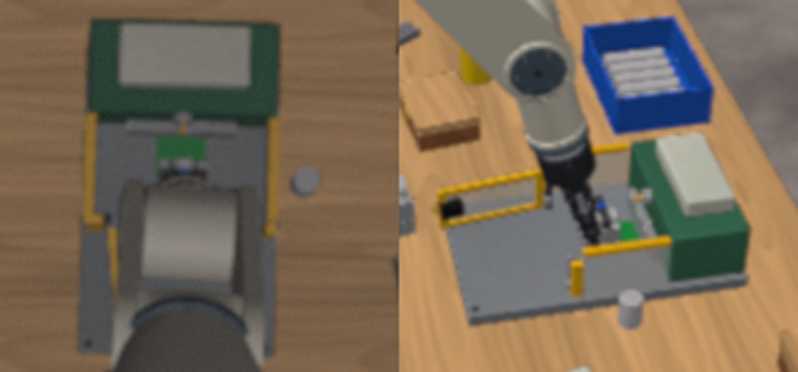

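The block is held squarely and is partly on the pad (top view about (182,165), pad at (180,150)). I'll advance to contact.

>>> move_arm --increments '[{"tx": 0.7, "ty": 0, "tz": 0.18, "rx": 0, "ry": 0, "rz": 0, "gripper": -1}, {"tx": 0.7, "ty": -0.05, "tz": 0.18, "rx": 0, "ry": 0, "rz": 0, "gripper": -1}, {"tx": 0.7, "ty": -0.05, "tz": 0.18, "rx": 0, "ry": 0, "rz": 0, "gripper": -1}, {"tx": 0.5, "ty": -0.05, "tz": 0.13, "rx": 0, "ry": 0, "rz": 0, "gripper": -1}, {"tx": 0.3, "ty": 0, "tz": 0.08, "rx": 0, "ry": 0, "rz": 0, "gripper": -1}, {"tx": 0, "ty": 0, "tz": 0, "rx": 0, "ry": 0, "rz": 0, "gripper": -1}]'

```text
clock: 6.55
eef_pos: [653.9, -10.6, 30.7]
tcp_rot: [3.141, -0.261, -0.001]
contact_force: [-3.0, 0.4, 3.6]
opening: 0.7
```

>>> move_arm --increments '[{"tx": 0.2, "ty": 0, "tz": 0.05, "rx": 0, "ry": 0, "rz": 0, "gripper": -1}, {"tx": 0.2, "ty": 0, "tz": 0.05, "rx": 0, "ry": 0, "rz": 0, "gripper": -1}, {"tx": 0, "ty": 0, "tz": 0, "rx": 0, "ry": 0, "rz": 0, "gripper": -1}]'

```text
clock: 6.85
eef_pos: [657.7, -10.6, 30.7]
tcp_rot: [3.142, -0.261, -0.001]
contact_force: [-4.7, -0.3, 5.7]
opening: 0.7
```

>>> move_arm --increments '[{"tx": 0.2, "ty": 0, "tz": 0.05, "rx": 0, "ry": 0, "rz": 0, "gripper": -1}, {"tx": 0.2, "ty": 0, "tz": 0.05, "rx": 0, "ry": 0, "rz": 0, "gripper": -1}, {"tx": 0, "ty": 0, "tz": 0, "rx": 0, "ry": 0, "rz": 0, "gripper": -1}]'

```text
clock: 7.15
eef_pos: [661.9, -10.6, 30.6]
tcp_rot: [3.142, -0.261, -0.001]
contact_force: [-5.3, -0.8, 4.7]
opening: 0.697
```

>>> move_arm --increments '[{"tx": 0.2, "ty": 0, "tz": 0.05, "rx": 0, "ry": 0, "rz": 0, "gripper": -1}, {"tx": 0, "ty": 0, "tz": 0, "rx": 0, "ry": 0, "rz": 0, "gripper": -1}]'

```text
clock: 7.35
eef_pos: [662.3, -10.6, 30.6]
tcp_rot: [-3.142, -0.258, -0.001]
contact_force: [-13.8, -0.1, 15.1]
opening: 0.698
```

>>> move_arm --increments '[{"tx": 0.2, "ty": 0, "tz": 0.05, "rx": 0, "ry": 0, "rz": 0, "gripper": -1}, {"tx": 0, "ty": 0, "tz": 0, "rx": 0, "ry": 0, "rz": 0, "gripper": -1}, {"tx": 0, "ty": 0, "tz": 0, "rx": 0, "ry": 0, "rz": 0, "gripper": -1}]'

```text
clock: 7.65
eef_pos: [662.5, -10.6, 30.4]
tcp_rot: [-3.142, -0.255, -0.001]
contact_force: [-22.0, 0.3, 23.7]
opening: 0.696
```

```bash
python3 plan.py 660,-10.6,140,0,15,5 540,20,230,0,0,4 440,110,230,0,0,3
```

```text
{"tx": 0.5, "tz": -2.13, "ry": 0.08, "rz": -0.01}
{"tx": 0.51, "tz": -2.13, "ry": 0.08, "rz": -0.01}
{"tx": 0.51, "tz": -2.13, "ry": 0.08, "rz": -0.01}
{"tx": 0.51, "tz": -2.14, "ry": 0.08, "rz": -0.01}
{"tx": 0.51, "tz": -2.13, "ry": 0.08, "rz": -0.01}
-- [660.  -10.6 140. ]
{"tx": -2.31, "ty": -0.76, "tz": -2.95, "ry": -3.75}
{"tx": -2.5, "ty": -0.77, "tz": -2.79, "ry": -3.75}
{"tx": -2.68, "ty": -0.76, "tz": -2.62, "ry": -3.75}
{"tx": -2.85, "ty": -0.77, "tz": -2.45, "ry": -3.75}
-- [540.  20. 230.]
{"tx": -3.33, "ty": -3.0}
{"tx": -3.34, "ty": -3.0}
{"tx": -3.33, "ty": -3.0}
-- [440. 110. 230.]
```

The push force is firm at 22 N with x stalled, so the block is home. I'll release and lift straight up.

>>> move_arm --increments '[{"tx": 0, "ty": 0, "tz": 0, "rx": 0, "ry": 0, "rz": 0, "gripper": 1}, {"tx": 0, "ty": 0, "tz": 0, "rx": 0, "ry": 0, "rz": 0, "gripper": 1}, {"tx": 0, "ty": 0, "tz": 0, "rx": 0, "ry": 0, "rz": 0, "gripper": 1}, {"tx": 0, "ty": 0, "tz": 0, "rx": 0, "ry": 0, "rz": 0, "gripper": 1}]'

```text
clock: 8.05
eef_pos: [666.9, -10.6, 30.6]
tcp_rot: [3.141, -0.262, -0.001]
contact_force: [-0.4, 0.8, -1.0]
opening: 0.998
```

>>> move_arm --increments '[{"tx": 0.4, "ty": 0, "tz": -2.1, "rx": 0, "ry": 0, "rz": 0, "gripper": 1}, {"tx": 0.4, "ty": 0, "tz": -2.1, "rx": 0, "ry": 0, "rz": 0, "gripper": 1}, {"tx": 0.4, "ty": 0, "tz": -2.1, "rx": 0, "ry": 0, "rz": 0, "gripper": 1}, {"tx": 0.4, "ty": 0, "tz": -2.1, "rx": 0, "ry": 0, "rz": 0, "gripper": 1}, {"tx": 0.4, "ty": 0, "tz": -2.1, "rx": 0, "ry": 0, "rz": 0, "gripper": 1}, {"tx": -2.3, "ty": -0.8, "tz": -2.9, "rx": 0, "ry": -3.75, "rz": 0, "gripper": -1}, {"tx": -2.5, "ty": -0.8, "tz": -2.8, "rx": 0, "ry": -3.75, "rz": 0, "gripper": -1}, {"tx": -2.7, "ty": -0.8, "tz": -2.6, "rx": 0, "ry": -3.75, "rz": 0, "gripper": -1}, {"tx": -2.8, "ty": -0.8, "tz": -2.5, "rx": 0, "ry": -3.75, "rz": 0, "gripper": -1}, {"tx": -3.3, "ty": -3, "tz": 0, "rx": 0, "ry": 0, "rz": 0, "gripper": -1}, {"tx": -3.3, "ty": -3, "tz": 0, "rx": 0, "ry": 0, "rz": 0, "gripper": -1}, {"tx": -3.3, "ty": -3, "tz": 0, "rx": 0, "ry": 0, "rz": 0, "gripper": -1}]'

```text
clock: 9.25
eef_pos: [439.5, 112.4, 227.5]
tcp_rot: [-3.141, -0.001, -0.002]
contact_force: [0.3, 1.1, 0.3]
opening: 0.003
```

```bash
python3 - <<'E'
from h import *
im,d=r.grab_frame("top");P=pts("top",d);h=np.where(d>0,P[...,2],-99);hsv=cv2.cvtColor(im,cv2.COLOR_RGB2HSV)
b=(h>45)&(h<95)&(abs(P[...,0]-665)<38)&(abs(P[...,1]+10)<45);print(b.sum(),P[b].mean(0),cv2.minAreaRect(P[b&(P[...,0]<693)][:,:2].astype(np.float32)))
y=(hsv[...,0]>18)&(hsv[...,0]<32)&(hsv[...,1]>130)&(h>80)&(h<110)&(P[...,0]<575)&(P[...,0]>400)&(P[...,1]>20)&(P[...,1]<90);print("gate",y.sum(),cv2.fitLine(P[y][:,:2].astype(np.float32),cv2.DIST_HUBER,0,.01,.01).ravel())
T=im[80:260,150:350];i2,_=r.grab_frame("side");S=i2[90:270,215:415]
cv2.imwrite("pics/c3.png",cv2.resize(np.hstack([T,S])[:,:,::-1],None,fx=2,fy=2,interpolation=cv2.INTER_CUBIC))
E
```

```text
405 [673.43990713 -11.32191471  67.0656982 ] ((667.9857177734375, -12.521982192993164), (59.914424896240234, 49.65217971801758), 89.70220947265625)
gate 78 [9.9075943e-01 1.3563100e-01 5.1962872e+02 6.1261669e+01]
```

View pics/c3.png

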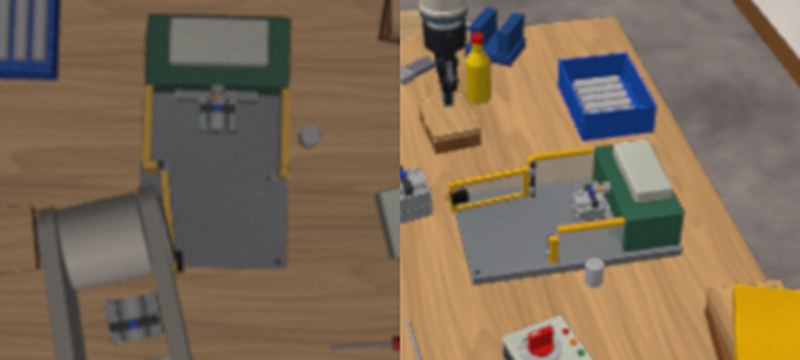

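The block sits square at about (668,-12), against the stop bar. Next is the gate sweep, with shut fingers on its outer (+y) face.

```bash
python3 - <<'E'
from plan import *
H=np.array([579,72.])
def w(t,n,rr=130,e=0):
    s,c=np.sin(t),np.cos(t);o=2+11*c+15*s+e
    return (*(H+rr*np.array([-s,-c])+o*np.array([-c,s])),58,0,0,n)
a=plan([(448,100,225,0,0,1),(448,100,58,0,0,6)])
print("sweep");plan([w(1.42,2)]+[w(t,2) for t in(1.2,1.0,.8,.6,.4)]+[w(.25,2),w(.12,2)],a)
E
```

```text
{"tx": 1.12, "ty": 1.38, "tz": 0.21, "rx": -0.03, "ry": 0.12, "rz": 0.1}
-- [448. 100. 225.]
{"tz": 2.78}
{"tz": 2.78}
{"tz": 2.78}
{"tz": 2.79}
{"tz": 2.78}
{"tz": 2.79}
-- [448. 100.  58.]
sweep
{"tx": -0.02, "ty": 1.46}
{"tx": -0.01, "ty": 1.46}
-- [447.7  70.8  58. ]
{"tx": 0.14, "ty": 1.36}
{"tx": 0.15, "ty": 1.37}
-- [450.6  43.5  58. ]
{"tx": 0.39, "ty": 1.22}
{"tx": 0.4, "ty": 1.22}
-- [458.5  19.1  58. ]
{"tx": 0.65, "ty": 1.15}
{"tx": 0.65, "ty": 1.15}
-- [471.5  -3.9  58. ]
{"tx": 0.9, "ty": 1.02}
{"tx": 0.89, "ty": 1.01}
-- [489.4 -24.2  58. ]
{"tx": 1.12, "ty": 0.83}
{"tx": 1.12, "ty": 0.82}
-- [511.8 -40.7  58. ]
{"tx": 0.96, "ty": 0.46}
{"tx": 0.95, "ty": 0.46}
-- [530.9 -49.9  58. ]
{"tx": 0.89, "ty": 0.27}
{"tx": 0.9, "ty": 0.27}
-- [548.8 -55.3  58. ]
```

>>> move_arm --increments '[{"tx": 1.1, "ty": 1.2, "tz": 0.2, "rx": 0, "ry": 0, "rz": 0, "gripper": -1}, {"tx": 0, "ty": 0, "tz": 2.8, "rx": 0, "ry": 0, "rz": 0, "gripper": -1}, {"tx": 0, "ty": 0, "tz": 2.8, "rx": 0, "ry": 0, "rz": 0, "gripper": -1}, {"tx": 0, "ty": 0, "tz": 2.8, "rx": 0, "ry": 0, "rz": 0, "gripper": -1}, {"tx": 0, "ty": 0, "tz": 2.8, "rx": 0, "ry": 0, "rz": 0, "gripper": -1}, {"tx": 0, "ty": 0, "tz": 2.8, "rx": 0, "ry": 0, "rz": 0, "gripper": -1}, {"tx": 0, "ty": 0, "tz": 2.8, "rx": 0, "ry": 0, "rz": 0, "gripper": -1}, {"tx": 0, "ty": 0, "tz": 0, "rx": 0, "ry": 0, "rz": 0, "gripper": -1}]'

```text
clock: 10.15
eef_pos: [449.6, 98.9, 54.6]
tcp_rot: [3.14, 0.005, -0.001]
contact_force: [-1.1, 0.3, 0.0]
opening: 0.002
```

>>> move_arm --increments '[{"tx": 0, "ty": 1.5, "tz": 0, "rx": 0, "ry": 0, "rz": 0, "gripper": -1}, {"tx": 0, "ty": 1.5, "tz": 0, "rx": 0, "ry": 0, "rz": 0, "gripper": -1}, {"tx": 0.15, "ty": 1.4, "tz": 0, "rx": 0, "ry": 0, "rz": 0, "gripper": -1}, {"tx": 0.15, "ty": 1.4, "tz": 0, "rx": 0, "ry": 0, "rz": 0, "gripper": -1}, {"tx": 0.4, "ty": 1.2, "tz": 0, "rx": 0, "ry": 0, "rz": 0, "gripper": -1}, {"tx": 0.4, "ty": 1.2, "tz": 0, "rx": 0, "ry": 0, "rz": 0, "gripper": -1}]'

```text
clock: 10.75
eef_pos: [463.4, 16.8, 58.3]
tcp_rot: [3.142, -0.001, -0.001]
contact_force: [-0.2, 1.0, 0.4]
opening: 0.0
```

>>> move_arm --increments '[{"tx": 0.6, "ty": 1.1, "tz": 0, "rx": 0, "ry": 0, "rz": 0, "gripper": -1}, {"tx": 0.6, "ty": 1.1, "tz": 0, "rx": 0, "ry": 0, "rz": 0, "gripper": -1}, {"tx": 0.8, "ty": 1.0, "tz": 0, "rx": 0, "ry": 0, "rz": 0, "gripper": -1}, {"tx": 0.8, "ty": 1.0, "tz": 0, "rx": 0, "ry": 0, "rz": 0, "gripper": -1}, {"tx": 1.1, "ty": 0.8, "tz": 0, "rx": 0, "ry": 0, "rz": 0, "gripper": -1}, {"tx": 1.1, "ty": 0.8, "tz": 0, "rx": 0, "ry": 0, "rz": 0, "gripper": -1}, {"tx": 0.9, "ty": 0.5, "tz": 0, "rx": 0, "ry": 0, "rz": 0, "gripper": -1}, {"tx": 0.9, "ty": 0.5, "tz": 0, "rx": 0, "ry": 0, "rz": 0, "gripper": -1}]'

```text
clock: 11.55
eef_pos: [531.0, -50.9, 57.2]
tcp_rot: [3.141, 0.001, -0.001]
contact_force: [-1.1, 1.1, 0.4]
opening: 0.003
```

```bash
python3 - <<'E'
from h import *
im,d=r.grab_frame("side");T=im[110:240,225:375]
i2,_=r.grab_frame("top");S=i2[90:220,190:340]
cv2.imwrite("pics/c4.png",cv2.resize(np.hstack([S,T])[:,:,::-1],None,fx=2.66,fy=2.66,interpolation=cv2.INTER_CUBIC))
E
```

```text
(no output)
```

View pics/c4.png

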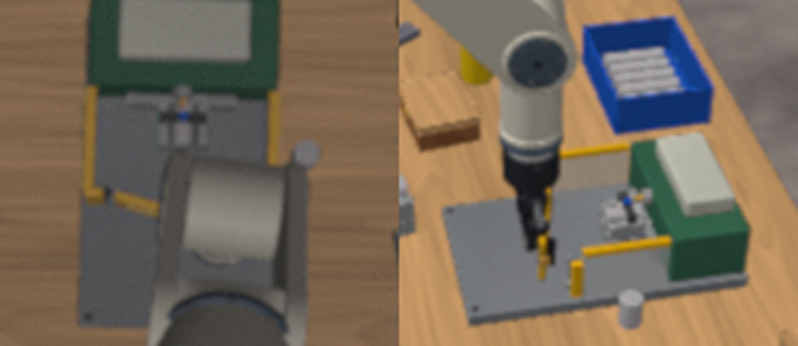

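The gate is nearly shut, at about 0.25 rad, with the fingers on its outer face. I'll push it home.

>>> move_arm --increments '[{"tx": 0.9, "ty": 0.25, "tz": 0, "rx": 0, "ry": 0, "rz": 0, "gripper": -1}, {"tx": 0.9, "ty": 0.2, "tz": 0, "rx": 0, "ry": 0, "rz": 0, "gripper": -1}, {"tx": 0.5, "ty": 0, "tz": 0, "rx": 0, "ry": 0, "rz": 0, "gripper": -1}, {"tx": 0.5, "ty": 0, "tz": 0, "rx": 0, "ry": 0, "rz": 0, "gripper": -1}, {"tx": 0.3, "ty": 0, "tz": 0, "rx": 0, "ry": 0, "rz": 0, "gripper": -1}, {"tx": 0, "ty": 0, "tz": 0, "rx": 0, "ry": 0, "rz": 0, "gripper": -1}]'

```text
clock: 12.25
eef_pos: [561.4, -55.0, 57.2]
tcp_rot: [3.141, 0.001, -0.001]
contact_force: [-0.4, 0.1, -0.5]
opening: -0.002
```

>>> move_arm --increments '[{"tx": 0.3, "ty": 0, "tz": 0, "rx": 0, "ry": 0, "rz": 0, "gripper": -1}, {"tx": 0.2, "ty": 0, "tz": 0, "rx": 0, "ry": 0, "rz": 0, "gripper": -1}, {"tx": 0, "ty": 0, "tz": 0, "rx": 0, "ry": 0, "rz": 0, "gripper": -1}]'

```text
clock: 12.55
eef_pos: [567.0, -55.0, 57.5]
tcp_rot: [3.141, -0.001, -0.001]
contact_force: [0.4, -0.0, -0.5]
opening: 0.002
```

>>> move_arm --increments '[{"tx": 0.3, "ty": 0, "tz": 0, "rx": 0, "ry": 0, "rz": 0, "gripper": -1}, {"tx": 0.3, "ty": 0, "tz": 0, "rx": 0, "ry": 0, "rz": 0, "gripper": -1}, {"tx": 0, "ty": 0, "tz": 0, "rx": 0, "ry": 0, "rz": 0, "gripper": -1}]'

```text
clock: 12.85
eef_pos: [567.7, -54.8, 56.5]
tcp_rot: [-3.141, 0.01, -0.001]
contact_force: [-15.5, -0.3, 9.5]
opening: 0.002
```

```bash
python3 - <<'E'
from h import *
im,d=r.grab_frame("side");np.savez("pics/side5.npz",im=im,d=d)
T=im[140:230,260:370]
cv2.imwrite("pics/c5.png",cv2.resize(T[:,:,::-1],None,fx=6,fy=6,interpolation=cv2.INTER_CUBIC))
E
```

```text
(no output)
```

View pics/c5.png

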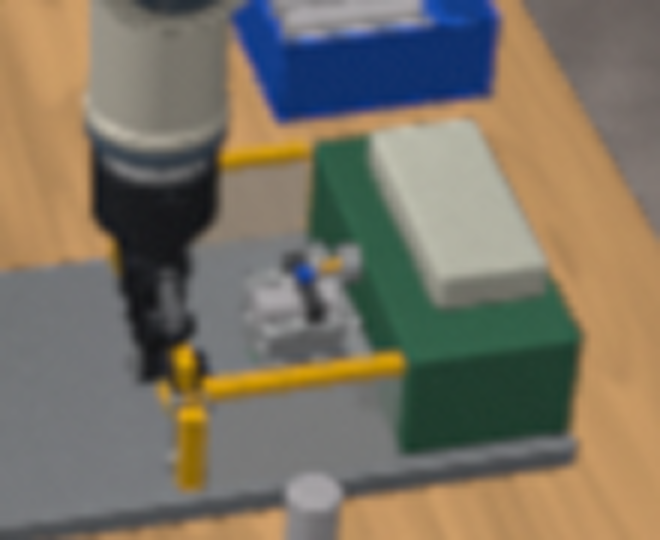

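Contact is at 15 N close to the predicted shut position. I'll press somewhat more to be sure the tongue snaps, then back off and check.

>>> move_arm --increments '[{"tx": 0.3, "ty": 0, "tz": 0, "rx": 0, "ry": 0, "rz": 0, "gripper": -1}, {"tx": 0.3, "ty": 0, "tz": 0, "rx": 0, "ry": 0, "rz": 0, "gripper": -1}, {"tx": 0, "ty": 0, "tz": 0, "rx": 0, "ry": 0, "rz": 0, "gripper": -1}]'

```text
clock: 13.2
eef_pos: [567.7, -54.8, 56.2]
tcp_rot: [-3.141, 0.021, -0.0]
contact_force: [-36.9, -2.1, 30.0]
opening: 0.001
```

>>> move_arm --increments '[{"tx": -2, "ty": 0, "tz": 0, "rx": 0, "ry": 0, "rz": 0, "gripper": -1}, {"tx": -3, "ty": 0, "tz": 0, "rx": 0, "ry": 0, "rz": 0, "gripper": -1}, {"tx": -3, "ty": 0, "tz": 0, "rx": 0, "ry": 0, "rz": 0, "gripper": -1}, {"tx": -2, "ty": 0, "tz": -4, "rx": 0, "ry": 0, "rz": 0, "gripper": 1}, {"tx": 0, "ty": 2, "tz": -4, "rx": 0, "ry": 0, "rz": 0, "gripper": 1}, {"tx": 0, "ty": 4, "tz": -4, "rx": 0, "ry": 0, "rz": 0, "gripper": 1}, {"tx": 0, "ty": 4, "tz": -3, "rx": 0, "ry": 0, "rz": 0, "gripper": 1}, {"tx": 0, "ty": 4, "tz": 0, "rx": 0, "ry": 0, "rz": 0, "gripper": 1}, {"tx": 0, "ty": 4, "tz": 0, "rx": 0, "ry": 0, "rz": 0, "gripper": 1}, {"tx": 0, "ty": 4, "tz": 0, "rx": 0, "ry": 0, "rz": 0, "gripper": 1}]'

```text
clock: 14.2
eef_pos: [478.2, -272.0, 203.4]
tcp_rot: [3.141, -0.001, -0.001]
contact_force: [-0.1, 1.1, -0.1]
opening: 1.001
```

```bash
python3 - <<'E'
from h import *
im,d=r.grab_frame("top");P=pts("top",d);h=np.where(d>0,P[...,2],-99);hsv=cv2.cvtColor(im,cv2.COLOR_RGB2HSV)
b=(h>45)&(h<95)&(abs(P[...,0]-665)<38)&(abs(P[...,1]+10)<45);print(b.sum(),cv2.minAreaRect(P[b&(P[...,0]<693)][:,:2].astype(np.float32)))
y=(hsv[...,0]>18)&(hsv[...,0]<32)&(hsv[...,1]>120)&(h>75)&(h<110)&(P[...,0]<620)&(P[...,0]>500)&(P[...,1]>-85)&(P[...,1]<60);print("gate",y.sum(),P[y].mean(0),cv2.fitLine(P[y][:,:2].astype(np.float32),cv2.DIST_HUBER,0,.01,.01).ravel())
# switch, both cameras
i2,d2=r.grab_frame("side")
for c,I,D in(("top",im,d),("side",i2,d2)):
    Q=pts(c,D);k=cv2.cvtColor(I,cv2.COLOR_RGB2HSV);rd=((k[...,0]<8)|(k[...,0]>172))&(k[...,1]>110)&(abs(Q[...,0]-503)<40)&(abs(Q[...,1]+337)<40)&(D>0)
    t=rd&(Q[...,2]>84);q=Q[t][:,:2].astype(np.float32);print(c,"top",t.sum(),Q[t].mean(0),cv2.minAreaRect(q),cv2.fitLine(q,cv2.DIST_HUBER,0,.01,.01).ravel())
    s=rd&(Q[...,2]<80);print("all red",rd.sum(),cv2.minEnclosingCircle(Q[rd][:,:2].astype(np.float32)))
    kk=(abs(Q[...,0]-503)<110)&(abs(Q[...,1]+337)<110)&(D>0)&(Q[...,2]>40)&(Q[...,2]<60);print("box",cv2.minAreaRect(Q[kk][:,:2].astype(np.float32)))
    print([ray(c,*x["location"],86).round(1).tolist()+[x["confidence"]] for x in r.place_of("switch_grip",c)])
S=im[110:200,215:305];T=i2[140:230,275:365];U=im[165:225,330:390]
cv2.imwrite("pics/c6.png",np.hstack([cv2.resize(a[:,:,::-1],(266,266),interpolation=cv2.INTER_CUBIC) for a in(S,T,U)]))
E
```

```text
402 ((668.0601806640625, -12.571969985961914), (49.64369201660156, 59.776283264160156), 0.07656731456518173)
gate 161 [581.6203609  -14.83966408  93.00533939] [ 1.4565028e-02 -9.9989390e-01  5.8156372e+02 -1.2952860e+01]<stdin>:9: RuntimeWarning: Mean of empty slice.
  ret = um.true_divide(
Traceback (most recent call last):
cv2.error: OpenCV(4.12.0) /io/opencv/modules/imgproc/src/linefit.cpp:50: error: (-215:Assertion failed) count > 0 in function 'fitLine2D_wods'
```

The gate now reads about 0 in the machine's frame, and it stalled at the same x under both pushes, so it is at its stop. For the switch I'll combine the stored frames, since the arm hides it from the top camera now.

```bash
python3 - <<'E'
from h import *
i2,d2=r.grab_frame("side");np.savez("pics/side6.npz",im=i2,d=d2)
for n in("top0","top1","top2","side0","side1","side6"):
    f=np.load(f"pics/{n}.npz");I,D=f["im"],f["d"];c=n[:-1]
    Q=pts(c,D);k=cv2.cvtColor(I,cv2.COLOR_RGB2HSV);rd=((k[...,0]<8)|(k[...,0]>172))&(k[...,1]>110)&(abs(Q[...,0]-503)<30)&(abs(Q[...,1]+337)<30)&(D>0)
    t=rd&(Q[...,2]>83)&(Q[...,2]<105);q=Q[t][:,:2].astype(np.float32)
    if len(q)<5: print(n,"none");continue
    l=cv2.fitLine(q,cv2.DIST_HUBER,0,.01,.01).ravel();print(n,len(q),Q[t].mean(0).round(1),"zmax",np.percentile(Q[t][:,2],95).round(1),cv2.minAreaRect(q),"ang",np.degrees(np.arctan(l[1]/l[0])).round(1))
    kk=(abs(Q[...,0]-503)<90)&(abs(Q[...,1]+337)<90)&(D>0)&(Q[...,2]>45)&(Q[...,2]<56);print("  box",cv2.minAreaRect(Q[kk][:,:2].astype(np.float32)))
    w=rd&(Q[...,2]<=83);print("  disc",w.sum(),cv2.minEnclosingCircle(Q[rd][:,:2].astype(np.float32)))
S=np.load("pics/top0.npz")["im"][165:225,330:390];T=i2[140:230,275:365];U=i2[240:300,255:315]
cv2.imwrite("pics/c6.png",np.hstack([cv2.resize(a[:,:,::-1],(266,266),interpolation=cv2.INTER_CUBIC) for a in(S,T,U)]))
E
```

```text
top0 51 [ 505.1 -336.7   92.6] zmax 97.9 ((504.0576477050781, -338.1559753417969), (36.10660171508789, 14.754525184631348), 15.575882911682129) ang 7.1
  box ((514.636474609375, -334.99859619140625), (109.56694030761719, 111.44432067871094), 14.468910217285156)
  disc 68 ((504.4736022949219, -338.5928955078125), 20.056358337402344)
top1 50 [ 505.  -337.1   91.5] zmax 97.2 ((504.02215576171875, -338.3988037109375), (36.38275146484375, 14.793493270874023), 11.98440170288086) ang 6.7
  box ((514.337158203125, -335.57220458984375), (110.9197006225586, 109.63948822021484), 14.622010231018066)
  disc 72 ((504.20269775390625, -338.39398193359375), 20.190540313720703)
top2 49 [ 504.9 -337.1   92.9] zmax 98.6 ((504.0638732910156, -338.693603515625), (36.36880111694336, 14.505997657775879), 11.765877723693848) ang 7.6
  box ((514.1068725585938, -335.30987548828125), (109.98089599609375, 109.08927154541016), 14.802019119262695)
  disc 73 ((503.89910888671875, -337.8883972167969), 20.0386962890625)
side0 59 [ 504.2 -341.8   91.5] zmax 96.9 ((503.77191162109375, -341.3414611816406), (40.733718872
[... 207 characters left out ...]
73046875), 22.31671714782715)
side1 60 [ 503.4 -342.6   91.8] zmax 97.6 ((503.8511047363281, -340.9855651855469), (39.769134521484375, 15.176016807556152), 16.73371124267578) ang 15.3
  box ((514.6466674804688, -336.833740234375), (112.46009826660156, 113.88878631591797), 15.163145065307617)
  disc 93 ((504.373779296875, -344.0487365722656), 20.643333435058594)
side6 62 [ 503.7 -342.3   91.4] zmax 98.3 ((503.5888366699219, -340.9911804199219), (39.15835189819336, 14.169754028320312), 13.638476371765137) ang 15.8
  box ((515.062255859375, -336.7769470214844), (111.45520782470703, 113.94117736816406), 14.645930290222168)
  disc 92 ((503.80499267578125, -343.06243896484375), 19.914474487304688)
```

View pics/c6.png

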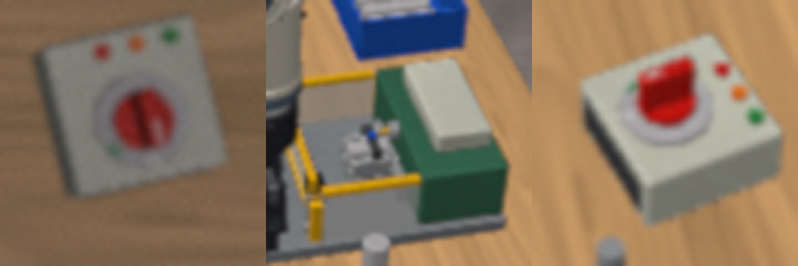

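The gate is flush and latched in the side view. The switch is at (504,-339.5) with its bar at about 14°. I'll approach and grip the bar.

```bash
python3 plan.py 504,-339.5,150,14,0,4 504,-339.5,76,14,0,5
```

```text
{"tx": 0.65, "ty": 1.67, "tz": 1.32, "rx": 0.01, "rz": -3.55}
{"tx": 0.55, "ty": 1.71, "tz": 1.32, "rx": 0.01, "rz": -3.55}
{"tx": 0.44, "ty": 1.75, "tz": 1.32, "rx": 0.01, "rz": -3.55}
{"tx": 0.34, "ty": 1.77, "tz": 1.32, "rx": 0.01, "rz": -3.55}
-- [ 504.  -339.5  150. ]
{"tz": 1.48}
{"tz": 1.48}
{"tz": 1.48}
{"tz": 1.48}
{"tz": 1.48}
-- [ 504.  -339.5   76. ]
```

>>> move_arm --increments '[{"tx": 0.65, "ty": 1.65, "tz": 1.3, "rx": 0, "ry": 0, "rz": -3.5, "gripper": 1}, {"tx": 0.55, "ty": 1.7, "tz": 1.3, "rx": 0, "ry": 0, "rz": -3.5, "gripper": 1}, {"tx": 0.45, "ty": 1.75, "tz": 1.3, "rx": 0, "ry": 0, "rz": -3.5, "gripper": 1}, {"tx": 0.35, "ty": 1.75, "tz": 1.3, "rx": 0, "ry": 0, "rz": -3.5, "gripper": 0.2}, {"tx": 0, "ty": 0, "tz": 0, "rx": 0, "ry": 0, "rz": 0, "gripper": 0}, {"tx": 0, "ty": 0, "tz": 0, "rx": 0, "ry": 0, "rz": 0, "gripper": 0}]'

```text
clock: 14.95
eef_pos: [504.1, -335.7, 150.4]
tcp_rot: [-3.14, 0.001, 0.242]
contact_force: [-1.2, 0.5, -0.3]
opening: 0.514
```

```bash
python3 plan.py 504,-339.5,76,14,0,5
```

```text
{"tx": -0.02, "ty": 0.07, "tz": 1.49, "rx": -0.01, "ry": 0.01, "rz": -0.02}
{"tx": -0.02, "ty": 0.08, "tz": 1.49, "rx": -0.01, "ry": 0.01, "rz": -0.02}
{"tx": -0.02, "ty": 0.07, "tz": 1.49, "rx": -0.01, "ry": 0.01, "rz": -0.02}
{"tx": -0.02, "ty": 0.07, "tz": 1.49, "rx": -0.01, "ry": 0.01, "rz": -0.02}
{"tx": -0.01, "ty": 0.08, "tz": 1.48, "rx": -0.01, "ry": 0.01, "rz": -0.02}
-- [ 504.  -339.5   76. ]
```

>>> move_arm --increments '[{"tx": 0, "ty": 0.07, "tz": 1.5, "rx": 0, "ry": 0, "rz": 0, "gripper": 0}, {"tx": 0, "ty": 0.07, "tz": 1.5, "rx": 0, "ry": 0, "rz": 0, "gripper": 0}, {"tx": 0, "ty": 0.07, "tz": 1.5, "rx": 0, "ry": 0, "rz": 0, "gripper": 0}, {"tx": 0, "ty": 0.07, "tz": 1.5, "rx": 0, "ry": 0, "rz": 0, "gripper": 0}, {"tx": 0, "ty": 0.07, "tz": 1.5, "rx": 0, "ry": 0, "rz": 0, "gripper": 0}, {"tx": 0, "ty": 0, "tz": 0, "rx": 0, "ry": 0, "rz": 0, "gripper": 0}]'

```text
clock: 15.55
eef_pos: [503.7, -339.3, 72.9]
tcp_rot: [-3.139, 0.003, 0.243]
contact_force: [-0.1, -1.8, -0.5]
opening: 0.5
```

>>> move_arm --increments '[{"tx": 0, "ty": 0, "tz": 0, "rx": 0, "ry": 0, "rz": 0, "gripper": -1}, {"tx": 0, "ty": 0, "tz": 0, "rx": 0, "ry": 0, "rz": 0, "gripper": -1}, {"tx": 0, "ty": 0, "tz": 0, "rx": 0, "ry": 0, "rz": 0, "gripper": -1}, {"tx": 0, "ty": 0, "tz": 0, "rx": 0, "ry": 0, "rz": 0, "gripper": -1}, {"tx": 0, "ty": 0, "tz": 0, "rx": 0, "ry": 0, "rz": 0, "gripper": -1}]' --squeeze 30

```text
clock: 16.05
eef_pos: [504.7, -338.0, 76.2]
tcp_rot: [-3.138, 0.001, 0.243]
contact_force: [0.1, 11.3, 3.0]
opening: 0.153
```

The bar is gripped (opening 0.153, about 13 mm). The side force of 11 N shows the axis lies about 3 mm further toward +y, so I'll re-centre and turn.

>>> move_arm --increments '[{"tx": 0, "ty": -0.3, "tz": 0, "rx": 0, "ry": 0, "rz": 0, "gripper": -1}, {"tx": 0, "ty": 0, "tz": 0, "rx": 0, "ry": 0, "rz": 7, "gripper": -1}, {"tx": 0, "ty": 0, "tz": 0, "rx": 0, "ry": 0, "rz": 7, "gripper": -1}, {"tx": 0, "ty": 0, "tz": 0, "rx": 0, "ry": 0, "rz": 7, "gripper": -1}, {"tx": 0, "ty": 0, "tz": 0, "rx": 0, "ry": 0, "rz": 7, "gripper": -1}, {"tx": 0, "ty": 0, "tz": 0, "rx": 0, "ry": 0, "rz": 7, "gripper": -1}]'

```text
clock: 16.65
eef_pos: [504.6, -337.3, 76.3]
tcp_rot: [3.141, -0.001, -0.372]
contact_force: [0.3, 2.1, -1.1]
opening: 0.153
```

```bash
python3 -c "
from rig import r;s=r.sense();print(s['tcp_rot'],s['wrist_torque'],s['contact_force'])"
```

```text
[ 3.14132162e+00 -5.28581990e-04 -3.72248128e-01] [0.25481665 0.02515506 0.1225158 ] [ 0.25545717  2.0854366  -1.08984638]
```

>>> move_arm --increments '[{"tx": 0, "ty": 0, "tz": 0, "rx": 0, "ry": 0, "rz": 7, "gripper": -1}, {"tx": 0, "ty": 0, "tz": 0, "rx": 0, "ry": 0, "rz": 7, "gripper": -1}, {"tx": 0, "ty": 0, "tz": 0, "rx": 0, "ry": 0, "rz": 7, "gripper": -1}, {"tx": 0, "ty": 0, "tz": 0, "rx": 0, "ry": 0, "rz": 2, "gripper": -1}, {"tx": 0, "ty": 0, "tz": 0, "rx": 0, "ry": 0, "rz": 0, "gripper": -1}]'

```text
clock: 17.15
eef_pos: [504.7, -337.1, 76.3]
tcp_rot: [-3.142, -0.0, -0.768]
contact_force: [1.4, 3.1, 1.2]
opening: 0.155
```

```bash
python3 -c "
from rig import r;s=r.sense();print(s['tcp_rot'],s['wrist_torque'],s['contact_force'])"
```

```text
[-3.14155984e+00 -4.88293619e-04 -7.68244966e-01] [ 0.60058327 -0.03918454  0.65302688] [1.3579177  3.1137884  1.22529328]
```

I've turned 1.01 rad and the torque jumped to 0.65 N m, well above the spring's 0.13, so it is at the stop. I'll press slightly more, turn back and release.

>>> move_arm --increments '[{"tx": 0, "ty": 0, "tz": 0, "rx": 0, "ry": 0, "rz": 2, "gripper": -1}, {"tx": 0, "ty": 0, "tz": 0, "rx": 0, "ry": 0, "rz": 0, "gripper": -1}]'

```text
clock: 17.35
eef_pos: [504.7, -337.2, 76.3]
tcp_rot: [3.141, -0.0, -0.801]
contact_force: [0.3, 4.3, 3.4]
opening: 0.155
```

```bash
python3 -c "
from rig import r;s=r.sense();print(s['tcp_rot'],s['wrist_torque'],s['contact_force'])"
```

```text
[ 3.14139698e+00 -4.86970710e-04 -8.01336426e-01] [ 0.75123578 -0.05930335  1.18485387] [0.28722245 4.32121503 3.43050649]
```

>>> move_arm --increments '[{"tx": 0, "ty": 0, "tz": 0, "rx": 0, "ry": 0, "rz": -7.5, "gripper": -1}, {"tx": 0, "ty": 0, "tz": 0, "rx": 0, "ry": 0, "rz": -7.5, "gripper": -1}, {"tx": 0, "ty": 0, "tz": 0, "rx": 0, "ry": 0, "rz": -7.5, "gripper": -1}, {"tx": 0, "ty": 0, "tz": 0, "rx": 0, "ry": 0, "rz": -7.5, "gripper": -1}, {"tx": 0, "ty": 0, "tz": 0, "rx": 0, "ry": 0, "rz": -7.5, "gripper": -1}, {"tx": 0, "ty": 0, "tz": 0, "rx": 0, "ry": 0, "rz": -7.5, "gripper": -1}, {"tx": 0, "ty": 0, "tz": 0, "rx": 0, "ry": 0, "rz": -7.5, "gripper": -1}, {"tx": 0, "ty": 0, "tz": 0, "rx": 0, "ry": 0, "rz": -7.5, "gripper": -1}, {"tx": 0, "ty": 0, "tz": 0, "rx": 0, "ry": 0, "rz": 0, "gripper": 0.3}, {"tx": 0, "ty": 0, "tz": 0, "rx": 0, "ry": 0, "rz": 0, "gripper": 0.3}, {"tx": 0, "ty": 0, "tz": 0, "rx": 0, "ry": 0, "rz": 0, "gripper": 0.3}, {"tx": 0, "ty": 0, "tz": 0, "rx": 0, "ry": 0, "rz": 0, "gripper": 0.3}]'

```text
clock: 18.55
eef_pos: [504.4, -337.5, 75.8]
tcp_rot: [3.141, 0.0, 0.242]
contact_force: [0.5, -1.0, 0.9]
opening: 0.649
```

>>> move_arm --increments '[{"tx": 0, "ty": 0, "tz": -2, "rx": 0, "ry": 0, "rz": 0, "gripper": 0.3}, {"tx": 0, "ty": 0, "tz": -3, "rx": 0, "ry": 0, "rz": 0, "gripper": 0.3}, {"tx": 0, "ty": 0, "tz": -4, "rx": 0, "ry": 0, "rz": 0, "gripper": 0.3}, {"tx": 0, "ty": 0, "tz": -4, "rx": 0, "ry": 0, "rz": 0, "gripper": 0.3}, {"tx": -4, "ty": 0, "tz": -2, "rx": 0, "ry": 0, "rz": 0, "gripper": 0.3}, {"tx": -4, "ty": 0, "tz": 0, "rx": 0, "ry": 0, "rz": 0, "gripper": 0.3}, {"tx": -4, "ty": 0, "tz": 0, "rx": 0, "ry": 0, "rz": 0, "gripper": 0.3}, {"tx": 0, "ty": 0, "tz": 0, "rx": 0, "ry": 0, "rz": 0, "gripper": 0.3}]'

```text
clock: 19.35
eef_pos: [384.1, -366.6, 225.9]
tcp_rot: [-3.141, 0.002, 0.24]
contact_force: [0.0, 0.5, -0.0]
opening: 0.65
```

```bash
python3 - <<'E'
from h import *
im,d=r.grab_frame("top");i2,d2=r.grab_frame("side");P=pts("top",d);h=np.where(d>0,P[...,2],-99);hsv=cv2.cvtColor(im,cv2.COLOR_RGB2HSV)
b=(h>45)&(h<95)&(abs(P[...,0]-665)<38)&(abs(P[...,1]+10)<45);print("block",b.sum(),cv2.minAreaRect(P[b&(P[...,0]<693)][:,:2].astype(np.float32)))
y=(hsv[...,0]>18)&(hsv[...,0]<32)&(hsv[...,1]>120)&(h>75)&(h<110)&(P[...,0]<620)&(P[...,0]>500)&(P[...,1]>-85)&(P[...,1]<60);print("gate",y.sum(),cv2.fitLine(P[y][:,:2].astype(np.float32),cv2.DIST_HUBER,0,.01,.01).ravel())
Q=pts("side",d2);k=cv2.cvtColor(i2,cv2.COLOR_RGB2HSV);t=((k[...,0]<8)|(k[...,0]>172))&(k[...,1]>110)&(abs(Q[...,0]-503)<30)&(abs(Q[...,1]+337)<30)&(d2>0)&(Q[...,2]>83)&(Q[...,2]<105);q=Q[t][:,:2].astype(np.float32)
print("sw",len(q)); 
if len(q)>5:l=cv2.fitLine(q,cv2.DIST_HUBER,0,.01,.01).ravel();print("ang",np.degrees(np.arctan(l[1]/l[0])))
print(r.sense()["contact_force"])
a=cv2.resize(im[80:290,100:400][:,:,::-1],(400,280),interpolation=cv2.INTER_CUBIC);c=cv2.resize(i2[130:310,180:440][:,:,::-1],(400,280),interpolation=cv2.INTER_CUBIC)
cv2.imwrite("pics/c7.png",np.hstack([a,c]))
E
```

```text
block 405 ((668.12109375, -7.9696044921875), (49.16624450683594, 69.5622787475586), 0.22548389434814453)
gate 161 [ 9.8388558e-03 -9.9995160e-01  5.8136493e+02 -1.2602568e+01]
sw 64
ang 13.603757
[ 0.89172472 -0.07005657 -0.19132948]
```

View pics/c7.png

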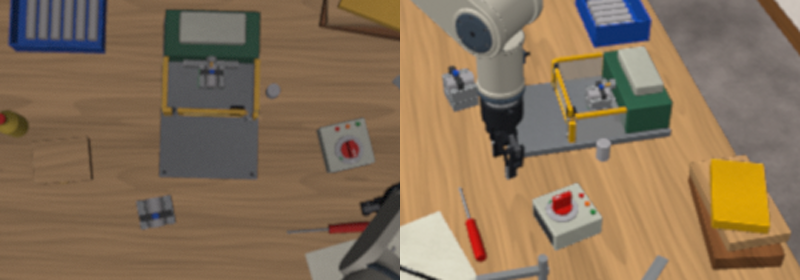

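The gate is shut flush, the block is home and square, the switch is back at rest (13.6°), and the arm is clear with no contact force. I'm handing in.

```bash
python3 -c "
from rig import r;print(r.sign_off())"
```

```text
the job is handed in; nothing more can be done
None
```

The job is done and handed in at about 19.5 s of the 72 s allowed; the sign-off gave no verdict.

- **Block:** I gripped the 60 x 50 mm V-block and slid it through the gate onto the pad. I pressed it against the stop bar with 22 N until it stalled, then released it. The last top view put its centre about 1 mm short of home in x and within 3 mm of the centre line, with an angle error under 0.01 rad.
- **Gate:** I swept it shut with closed fingers and pressed to 37 N. It stalled at the same position under both pushes. In the last view it was flush, within about 0.005 rad of shut.
- **Switch:** I turned it clockwise 1.04 rad by tool angle. The torque rose to 1.2 N m against a spring of 0.13 N m, so it was on its stop. I turned it back and released it, and its bar then read 13.6°, the same as at rest.
- **End state:** The arm was clear and contact forces were near zero.

**Checks that disagreed or were not made:**
- The last block rectangle read 69.6 mm wide instead of 60 mm. The other two readings, after the release and after the gate push, gave 60 mm. I think stray depth points caused it, as the picture showed the block in place.
- I did not measure the tongue directly. I inferred that it snapped out from the gate being against its stop and staying shut.
- I checked the bystanders only by eye, and not all of them are in the last pictures. Nothing I did went near them.
- My first two move calls were refused because rows need every key. They cost no time.

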